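# Close the adjustable wrench on the gland nut and tighten it

## Robot

A 6-joint arm with a two-finger parallel gripper is mounted at the origin on a cart in front of the work surface, level with it; the furniture and walls round the work are solid. World frame = base frame: x ahead of the robot, y to its left, z up, the work surface at z = 0. Lengths are in m, angles in rad, forces in N, time in s.
With the tool pointing down it reaches from about 0.275 to 0.775 m from the base axis. Payload 14.6 kg.
Tool frame: the origin (TCP) lies midway between the tips of the shut fingers; the grasp point (between the pads) lies 19 mm behind it; z points along the fingers, y is the line along which they close (so a half turn about z gives the same grasp; the last joint's range is limited). The gripper opens to 85 mm and grips with 20 to 120 N. Pads are 22 mm wide; open, the fingers measure 114 mm over their backs; the gripper's body (76 mm by 85 mm) begins 54 mm behind the grasp point. The pads swing forward as they close: fully open they stand 13 mm farther back than shut.
Start: joints at [1.045, 0.263, -0.048, 1.259, 0, 1.415], TCP at [0.19, 0.489, 0.231] pointing down, gripper open.
Joint ranges: [-2.65, 2.65], [-0.89, 1.7], [-1.18, 1.37], [-2.13, 2.11], [-1.35, 1.29], [-3.14, 3.14]. Speed limits (rad/s): [1.89, 1.89, 2.57, 2.79, 3.14, 3.14].

## Interface

Orientations are given as a 3x3 rotation matrix whose columns are the frame's x, y, z axes.
In Python, from plant import monitor, vision, workorder, nets gives the robot as it stands.
- The arm moves only by the shell command python3 -m pendant 'ROWS' [OPENING] [FORCE]. ROWS is JSON, a list of rows, each an object of numbers: "x", "y", "z": the shift along the world's x, y, z in cm; "twist": the turn about the world's z in degrees. In form: [{"x": .., "y": .., "z": .., "twist": ..}, ...]. A call has 1 to 5 rows; each row shifts and turns the commanded pose from where the row before left it; what a row does not reach is not made up. A row lasts 1/8 s, in which the tool goes at most 62.5 mm and 10.7 degrees, less where a joint would pass 70% of its speed; a pose out of reach is approached as far as the arm can. A call with a gripper value outside its range is refused whole. OPENING is the closure, from 0 (fully open) to 1 (shut), set as the call begins (- or left out, the last holds). The fingers move at their own pace and stop on an object; FORCE is the grip in N (left out, the last holds). Time passes only in rows, so rows that do not move let the fingers close. It gives the time, the measured TCP pose, the force, the opening and the grip force at its end, in the units of the state.
- monitor.observe(): the state, without advancing time (a new reading comes with each control period).
- vision.capture(name): name is "scene" or "side" or "wrist"; returns the picture (400x640x3 uint8, red, green, blue); there is no depth.
- vision.camera_info(name): a dict with "intrinsics" (3x3 intrinsics, pixels), "rvec" (rotation vector, rad) and "tvec" (3), from world to camera coordinates, as OpenCV has them; the wrist camera has in their place "tool_from_camera" (4x4, takes a point from camera to tool coordinates, whose origin is the TCP and whose axes are the flange's). Camera axes: x right, y down, z forward; pixel columns grow to the right and rows downward; lengths in m; the calibration is good to about 2 mm. The wrist camera is an equidistant fisheye: a pixel r from the principal point sees the ray r / f radians off the axis. A picture is of the moment at which its call begins: read the wrist's pose just before it. camera_info takes no time and is no camera call.
- workorder.finish_job(): hands the job in; it is judged then, once.
Trained networks look in the newest picture that a camera, given by its name, has taken for a name from the list of things; names that differ only in an ending like _2 or _b are one class to them, and where a whole thing is asked for, a point or a joint stands for the part that bears it (a point fixed in the world has none). Each returns a list of dicts, best first, with "p" (0 to 1); they miss things now and then, are a little off and sometimes report something else, mostly with a low value. They report only what shows in the picture. A call takes as long as a camera call.
- nets.trace(camera, label): "pixels" (400x640 bool, what is visible of it) and "uv" ([column, row] in pixels, amid what is visible of it).
The state is a dict: "time_s": time; "joints": joint angles; "qvel": joint speeds; "joint_torque": joint torques, N m; "tcp_pos": TCP position; "tcp_rot": TCP orientation; "wrist_force": force on the tool from outside, world axes, zero at the start; "ft_torque": the same for the moment, N m; "width": finger opening in m; "grasp_force": force on a finger pad.
Only numpy, scipy, OpenCV 4.12 (cv2) and the standard library are available. Lean on these libraries where they do the work, as an engineer would, in place of code of your own. Each camera call takes 0.05 s, during which the arm holds its last target. There are 200 camera calls.

## Task

The adjustable wrench on the manifold block sits round the gland nut with its jaw open too far to turn it. Close the jaw snugly on the nut by rolling the knurled worm with light fingertip strokes (do not push the jaw itself), and only then swing the handle to tighten the nut an eighth of a turn (45 degrees) clockwise seen from above. Leave the wrench lying flat round the nut, and do not disturb the bottle and the jar beside the work.

Things in the scene. Friction and masses are not known exactly. Their poses are not given: they have to be found in the camera images.
- block: Bare aluminium manifold block, 130 x 130 mm, screwed to the bench; origin at the centre of its underside, z up. Its flat top plate (top face at z = 0.040) floats on springs and gives straight down, 4 mm at most, 2 N/mm after the first few N, when what lies on it is pressed. The nut is in the middle; the wrench lies on the plate, its handle overhanging the block's +x edge.
- nut_center (a point): Centre of the steel hexagon nut, half-way up: 30 mm across flats, 34.6 mm across corners, 16 mm high, standing on the block's top (its stud stands 4 mm higher, radius 8.5 mm). It turns with the nut; z up.
- nut (a joint): Turn of the nut in rad, 0 at the start, growing clockwise seen from above; stiff (0.15 N m), stays where it is left. Two of the nut's flats face the wrench's jaws at the start. End stop at 1.5.
- wrench: Loose dark steel adjustable wrench, 210 mm long, about 0.4 kg, flat on the block. Origin between the jaws on its underside (z = 0.040); z up, x from the jaws along the handle, mouth open to -x. Head 14 mm thick, x -14 to 64 mm, y -41 to 32 mm; fixed jaw on the +y side, face at y = 17 mm. Handle: straight bar 22 mm wide, 2 to 12 mm above the origin, x 80 to 198 mm. A few mm of play on the nut.
- sliding_jaw: The wrench's sliding jaw on the -y side, 32 x 14 mm, 11.5 mm thick. It is driven by the worm; pushing the jaw itself is not allowed (over 10 N from the fingers fails). Its origin moves with it; it lies (35 mm minus the opening) to +y of the wrench's origin.
- jaw (a joint): Opening between the two jaw faces in m: 0.036 to 0.040 at the start (the wrench then slips round the nut), 0.030 when snug on the nut's flats. Self-locking: it stays as the worm leaves it.
- worm_top (a point): Top of the wrench's worm, a knurled bright steel roller 22 mm across, 18 mm long, axis along wrench y; 8.5 mm above the head's top face (z about 0.0625). A fingertip pressed about 2.5 mm down on it (the sprung plate under the wrench gives) and dragged over it towards the jaws (wrench -x) closes the jaw, 1.8 mm per 10 mm of drag; the other way opens it. Lift and repeat; once snug it stops rolling.
- handle_mid (a point): Middle of the handle bar, half-way up (z about 0.047), 140 mm from the wrench's origin along x; axes as the wrench's. Here the handle overhangs the block, with free space beside and below. Clockwise is towards the wrench's -y: push on the bar's +y side (11 mm from this point) along an arc about the nut; 1 to 2 N is needed.
- jaw_mouth (a point): Middle of the closed mouth, a point of the wrench 2 mm to +y of its origin and 7 mm above its underside; within a few mm of the nut's axis while the wrench is on the nut.
- threadlock_bottle: Bystander: small upright bottle, 29 mm wide, 96 mm tall, to the right of the block; origin at the centre of its base. Leave alone.
- nut_jar: Bystander: small upright jar, 44 mm wide, 61 mm tall, to the left of the block; origin at the centre of its base. Leave alone.

How it is judged:
On the way:
1. the jaw is closed snugly on the nut (opening at most 31 mm on the 30 mm nut) while the nut has not yet been turned (less than 0.1 rad) (value of joint jaw below 0.031 m and value of joint nut below 0.1 rad and horizontal distance between jaw_mouth and nut_center below 0.006 m), for 0.2 s.
At the end, for the whole second after the job is handed in: The nut is turned 0.6 to 0.97 rad (34 to 56 degrees) clockwise, the jaw is still snug (opening under 31.5 mm), the wrench lies flat on the block round the nut (mouth within 6 mm of the nut's axis, tilt under 0.06 rad, underside not more than 4 mm above the block), at rest (value of joint nut between 0.6 and 0.97 rad and value of joint jaw below 0.0315 m and horizontal distance between jaw_mouth and nut_center below 0.006 m and angle between wrench's own z axis and vertical below 0.06 rad and height (world z) of wrench below 0.044 m and linear speed of wrench below 0.01 m/s); the robot touches nothing.
It fails at once if the nut is turned with a loose jaw (value of joint nut above 0.12 rad and value of joint jaw above 0.0325 m).
It fails at once if the sliding jaw is pushed directly (over 10 N) (contact force between the fingers and sliding_jaw above 10 N).
It fails at once if the threadlock bottle is displaced by more than 30 mm or tipped (distance of threadlock_bottle from where it was at the start of the episode above 0.03 m or angle between threadlock_bottle's own z axis and vertical above 0.4 rad).
It fails at once if the jar is displaced by more than 30 mm or tipped (distance of nut_jar from where it was at the start of the episode above 0.03 m or angle between nut_jar's own z axis and vertical above 0.4 rad).
It also fails if it takes over 54 s, if anything falls off the work surface, if the arm or the gripper's body presses on something with over 40 N, if the wrist force passes 120 N, or if a joint passes its speed limit or range.

## Working session

There is one attempt and no reset: what is moved stays moved. The work goes in short steps, Python scripts to look and compute and a shell command to move; the robot and the scene stay as the last step left them, time stands still between calls to the robot, and variables do not carry over. Pictures are saved under pics/ and viewed, at most 11 in all, crops included, and the job is handed in when it is done.

```bash
ls; mkdir -p pics; cat > h.py <<'E'
import numpy as np, cv2
from plant import monitor, vision, workorder, nets
def ray(cam,uv):
    i=vision.camera_info(cam);K=np.array(i["intrinsics"])
    if cam!="wrist":
        R,_=cv2.Rodrigues(np.array(i["rvec"]));t=np.array(i["tvec"]).ravel()
        d=np.linalg.inv(K)@[uv[0],uv[1],1]
        return -R.T@t,R.T@d
    s=monitor.observe();T=np.array(i["tool_from_camera"])
    m=np.array([(uv[0]-K[0,2])/K[0,0],(uv[1]-K[1,2])/K[1,1]]);th=np.linalg.norm(m)
    d=np.array([*(m/max(th,1e-9)*np.sin(th)),np.cos(th)])
    R=np.array(s["tcp_rot"]);return R@T[:3,3]+s["tcp_pos"],R@T[:3,:3]@d
def at(cam,uv,z):
    o,d=ray(cam,uv);return o+d*(z-o[2])/d[2]
E
python3 - <<'E'
from h import *
s=monitor.observe();print(s["time_s"],s["tcp_pos"],s["tcp_rot"],s["width"])
ims=[]
for c in("scene","side","wrist"):
    im=vision.capture(c);cv2.imwrite(f"pics/{c}0.png",im[:,:,::-1]);ims.append(im)
    for l,z in(("worm_top",.0625),("handle_mid",.047),("nut_center",.056),("wrench",.05),("threadlock_bottle",.05),("nut_jar",.03),("block",.04)):
        r=nets.trace(c,l)
        if r: print(c,l,round(r[0]["p"],2),np.round(r[0]["uv"]),np.round(at(c,r[0]["uv"],z),4),r[0]["pixels"].sum())
a=np.hstack(ims[:2]);cv2.imwrite("pics/a.png",cv2.resize(np.vstack([ims[0],ims[2]]),(750,938))[:,:,::-1])
E
```

```text
pics
0.0 [0.19010715 0.48907777 0.23082806] [[-9.32031567e-01  3.62376704e-01 -5.32023445e-04]
 [ 3.62377058e-01  9.32031126e-01 -9.20480629e-04]
 [ 1.62301674e-04 -1.05071009e-03 -9.99999435e-01]] 0.08556184498800343
scene handle_mid 0.89 [333. 215.] [ 0.5319 -0.0794  0.047 ] 772
scene nut_center 0.63 [357. 223.] [ 0.5564 -0.1477  0.056 ] 115
scene wrench 0.58 [335. 214.] [ 0.5371 -0.0847  0.05  ] 818
scene threadlock_bottle 0.72 [376. 285.] [ 0.4707 -0.3138  0.05  ] 343
scene nut_jar 0.55 [250. 168.] [0.4644 0.2475 0.03  ] 278
scene block 0.7 [359. 238.] [ 0.5396 -0.1777  0.04  ] 1753
side worm_top 0.73 [342. 219.] [ 0.5188 -0.1011  0.0625] 947
side handle_mid 0.86 [348. 220.] [ 0.5472 -0.0829  0.047 ] 1090
side nut_center 0.68 [374. 226.] [ 0.5646 -0.1501  0.056 ] 148
side wrench 0.78 [338. 219.] [ 0.5268 -0.0765  0.05  ] 946
side threadlock_bottle 0.6 [399. 282.] [ 0.4714 -0.322   0.05  ] 771
side nut_jar 0.64 [249. 186.] [0.4681 0.2679 0.03  ] 420
side block 0.95 [372. 248.] [ 0.5205 -0.1991  0.04  ] 2491
wrist handle_mid 0.65 [148. 392.] [0.4725 0.0282 0.047 ] 102
wrist nut_center 0.25 [146. 395.] [0.4698 0.0288 0.056 ] 95
wrist wrench 0.46 [145. 394.] [0.4751 0.0192 0.05  ] 103
```

View pics/scene0.png

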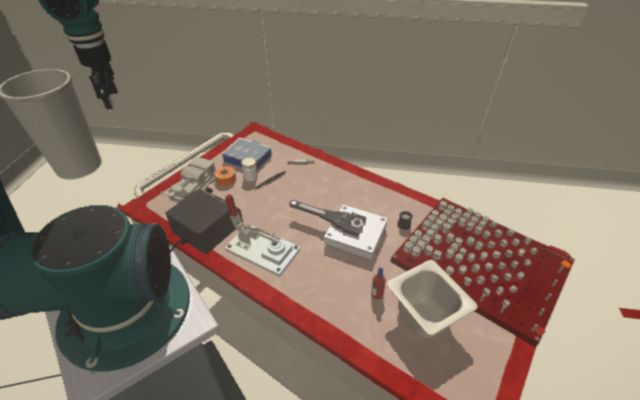

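View pics/wrist0.png

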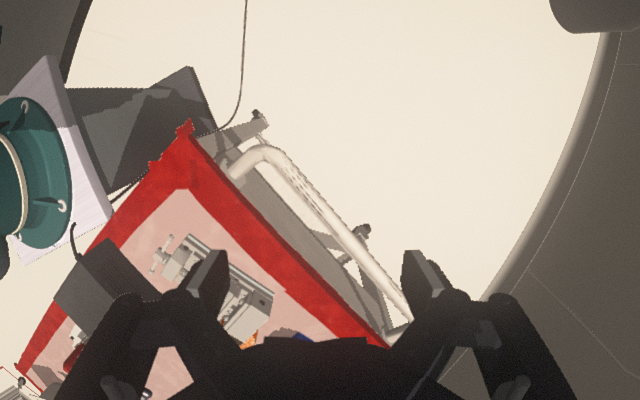

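The scene view shows the nut near (357,223) and the handle tip near (293,204), so the handle points roughly +y. The bottle is at (378,285) and the jar at (249,168). The wrist view only shows the table's left end. I'll move over the work.

```bash
python3 -m pendant '[{"x":2.8,"y":-4.5,"z":2},{"x":2.8,"y":-4.7,"z":2},{"x":2.8,"y":-4.7},{"x":2.8,"y":-4.7},{"x":2.8,"y":-4.7}]' 1
python3 -m pendant '[{"x":2.8,"y":-4.7},{"x":2.8,"y":-4.7},{"x":2.8,"y":-4.7},{"x":2.8,"y":-4.7},{"x":2.8,"y":-4.7}]'
python3 - <<'E'
from h import *
s=monitor.observe();print(s["time_s"],s["tcp_pos"],s["tcp_rot"])
print(at("wrist",(320,200),.05),at("wrist",(320,100),.05),at("wrist",(220,200),.05))
im=vision.capture("wrist");cv2.imwrite("pics/w1.png",im[:,:,::-1])
i=vision.camera_info("wrist");print(i)
for l,z in(("worm_top",.0625),("handle_mid",.047),("nut_center",.056),("threadlock_bottle",.05),("nut_jar",.03)):
    r=nets.trace("wrist",l)
    if r: print(l,round(r[0]["p"],2),np.round(r[0]["uv"]),np.round(at("wrist",r[0]["uv"],z),4),r[0]["pixels"].sum())
E
```

```text
1.2 [0.1902366 0.4893091 0.2312777] [[-9.32032137e-01  3.62375625e-01 -4.53965362e-05]
 [ 3.62375626e-01  9.32032137e-01 -2.30732131e-05]
 [ 3.39498606e-05 -3.79555744e-05 -9.99999999e-01]]
[0.21984838 0.48546906 0.05      ] [0.11905909 0.52439882 0.05      ] [0.17876926 0.37988135 0.05      ]
{'intrinsics': array([[309.70691629,   0.        , 314.98763399],
       [  0.        , 309.70691629, 196.17271446],
       [  0.        ,   0.        ,   1.        ]]), 'tool_from_camera': array([[-1.05595708e-03, -9.54678588e-01, -2.97636822e-01,
         7.63549768e-02],
       [ 9.99998518e-01, -1.41288245e-03,  9.84062072e-04,
         1.31876585e-03],
       [-1.35998883e-03, -2.97635342e-01,  9.54678665e-01,
        -1.42479232e-01],
       [ 0.00000000e+00,  0.00000000e+00,  0.00000000e+00,
         1.00000000e+00]])}
handle_mid 0.63 [146. 392.] [0.4707 0.0249 0.047 ] 99
threadlock_bottle 0.68 [144. 394.] [0.475  0.0157 0.05  ] 117invalid input
invalid input
```

View pics/w1.png

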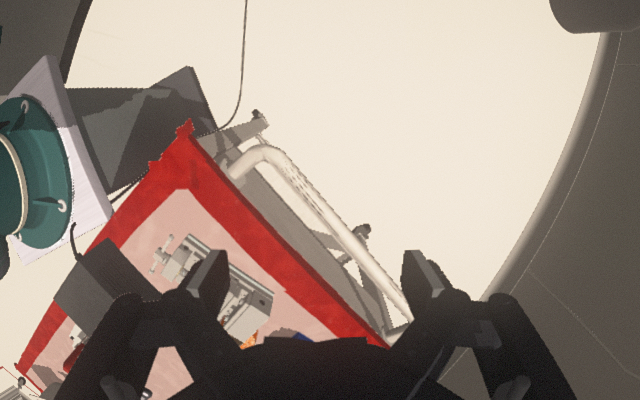

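The picture is the same as before because both calls were refused and the arm didn't move. Every row probably needs all four keys.

```bash
python3 -m pendant '[{"x":2.8,"y":-4.5,"z":2,"twist":0},{"x":2.8,"y":-4.7,"z":2,"twist":0},{"x":2.8,"y":-4.7,"z":0,"twist":0},{"x":2.8,"y":-4.7,"z":0,"twist":0},{"x":2.8,"y":-4.7,"z":0,"twist":0}]' 1 && 
python3 -m pendant '[{"x":2.8,"y":-4.7,"z":0,"twist":0},{"x":2.8,"y":-4.7,"z":0,"twist":0},{"x":2.8,"y":-4.7,"z":0,"twist":0},{"x":2.8,"y":-4.7,"z":0,"twist":0},{"x":2.8,"y":-4.7,"z":0,"twist":0}]'
```

```text
time_s: 2.12
tcp_pos: [0.3309, 0.2548, 0.2715]
tcp_rot: [[-0.932, 0.362, 0.001], [0.362, 0.932, 0.0], [-0.001, 0.0, -1.0]]
wrist_force: [0.8, 1.0, -0.0]
width: 0.0001
grasp_force: 0.0
time_s: 2.75
tcp_pos: [0.4709, 0.0195, 0.2714]
tcp_rot: [[-0.932, 0.363, 0.001], [0.363, 0.932, 0.0], [-0.0, 0.0, -1.0]]
wrist_force: [0.6, 0.9, 0.8]
width: 0.0
grasp_force: 0.0
```

```bash
python3 -m pendant '[{"x":2,"y":-4.5,"z":0,"twist":0},{"x":2,"y":-4.5,"z":0,"twist":0},{"x":0,"y":0,"z":0,"twist":0}]'
python3 - <<'E'
from h import *
im=vision.capture("wrist");cv2.imwrite("pics/w2.png",im[:,:,::-1])
for l,z in(("worm_top",.0625),("handle_mid",.047),("nut_center",.056),("sliding_jaw",.05),("threadlock_bottle",.05),("nut_jar",.03)):
    r=nets.trace("wrist",l)
    if r: print(l,round(r[0]["p"],2),np.round(r[0]["uv"]),np.round(at("wrist",r[0]["uv"],z),4),r[0]["pixels"].sum())
E
```

```text
time_s: 3.12
tcp_pos: [0.5112, -0.0713, 0.2706]
tcp_rot: [[-0.931, 0.365, -0.001], [0.365, 0.931, -0.0], [0.001, -0.0, -1.0]]
wrist_force: [-1.0, 0.2, 0.7]
width: -0.0
grasp_force: 0.0
worm_top 0.57 [310. 182.] [ 0.5237 -0.0779  0.0625] 4416
handle_mid 0.63 [311. 181.] [ 0.5261 -0.078   0.047 ] 4376
nut_center 0.87 [277. 220.] [ 0.5544 -0.1346  0.056 ] 557
sliding_jaw 0.73 [292. 228.] [ 0.5737 -0.1218  0.05  ] 485
threadlock_bottle 0.68 [153. 208.] [ 0.48   -0.2927  0.05  ] 744
nut_jar 0.76 [512.  56.] [0.4598 0.2503 0.03  ] 1244
```

View pics/w2.png

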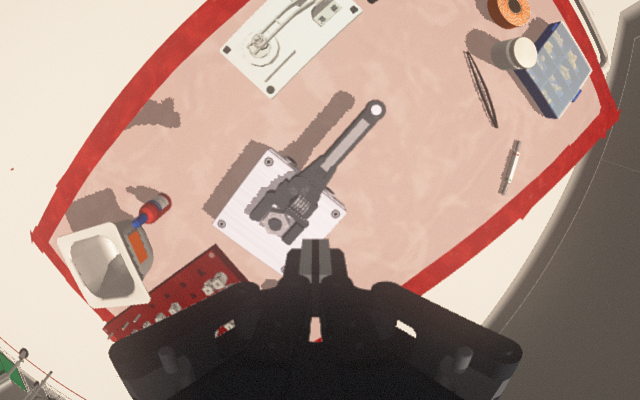

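The wrist view shows the nut near (276,222), the worm near (299,205) and the handle's end hole at (375,110). The sliding jaw is on the +x side at (292,230). I'll zoom in.

```bash
python3 - <<'E'
from h import *
im=cv2.imread("pics/w2.png")[140:260,230:390];cv2.imwrite("pics/w2c.png",cv2.resize(im,(800,600),interpolation=cv2.INTER_CUBIC))
for n,uv,z in(("end",(375,110),.052),("nut",(277,221),.056),("worm",(299,205),.0625)):print(n,at("wrist",uv,z))
E
```

```text
end [0.47182943 0.02407506 0.052     ]
nut [ 0.5566343  -0.13511024  0.056     ]
worm [ 0.54503724 -0.10022674  0.0625    ]
```

View pics/w2c.png

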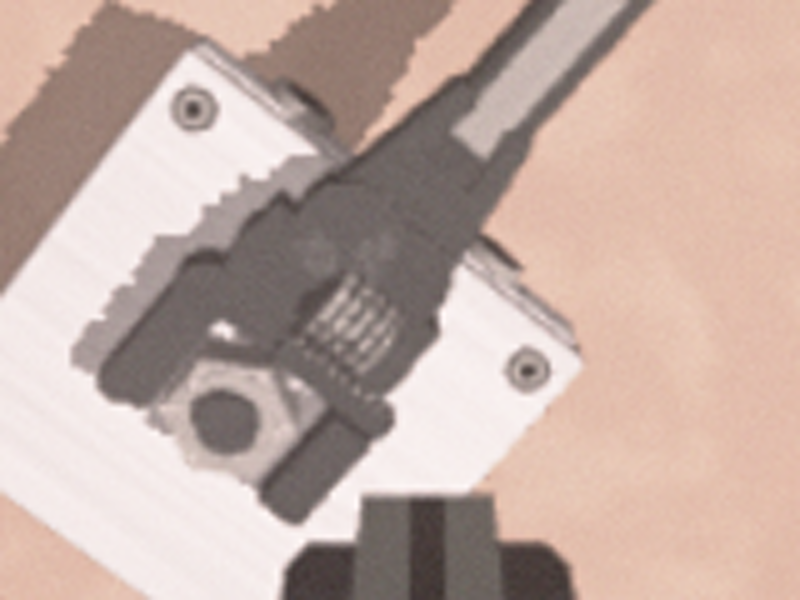

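```bash
python3 - <<'E'
from h import *
P={n:at("wrist",uv,z) for n,uv,z in(("end",(375,110),.052),("bar",(339,155),.052),("barlow",(327,167),.052),("nut",(275,224),.06),("worm",(301,204),.0625))}
for k,v in P.items():print(k,np.round(v,4))
x=P["end"]-P["barlow"];a=np.arctan2(x[1],x[0]);print("ang",np.degrees(a))
ex=np.array([np.cos(a),np.sin(a)]);ey=np.array([-ex[1],ex[0]])
for k,v in P.items():d=(v-P["nut"])[:2];print(k,np.round([d@ex,d@ey],4))
s=monitor.observe();print(s["tcp_pos"],s["joints"]);d=(P["worm"]-s["tcp_pos"])[:2]
for o in(.008,):print("to start cm",(d+ex*o)*100,"stroke 16mm cm",-ex*1.6)
E
```

```text
end [0.4718 0.0241 0.052 ]
bar [ 0.5074 -0.0345  0.052 ]
barlow [ 0.5159 -0.0529  0.052 ]
nut [ 0.5581 -0.138   0.06  ]
worm [ 0.5447 -0.0975  0.0625]
ang 119.79638839957863
end [ 0.1835 -0.0057]
bar [ 0.1151 -0.0074]
barlow [ 0.0948 -0.0057]
nut [0. 0.]
worm [ 0.0418 -0.0085]
[ 0.5099784  -0.06785035  0.27154495] [-2.90769619e-01  2.35760307e-01  2.25687189e-02  1.35728007e+00
  1.15083314e-05  7.88921376e-02]
to start cm [ 3.07780823 -2.27154042] stroke 16mm cm [ 0.79507082 -1.38847484]
```

```bash
python3 -m pendant '[{"x":0.8,"y":-0.6,"z":-4,"twist":-10},{"x":0.8,"y":-0.6,"z":-4,"twist":-10},{"x":0.8,"y":-0.6,"z":-4,"twist":-10},{"x":0.8,"y":-0.6,"z":-3,"twist":-10},{"x":0,"y":0,"z":0,"twist":0}]'
python3 -m pendant '[{"x":0,"y":0,"z":0,"twist":0},{"x":0,"y":0,"z":0,"twist":0}]'
python3 - <<'E'
from h import *
s=monitor.observe();print(s["tcp_pos"],s["wrist_force"])
im=vision.capture("wrist");cv2.imwrite("pics/w3.png",im[:,:,::-1])
s=monitor.observe();print(s["tcp_pos"],s["time_s"])
E
```

```text
time_s: 4.1
tcp_pos: [0.5413, -0.0921, 0.1199]
tcp_rot: [[-0.482, 0.876, -0.003], [0.876, 0.482, 0.001], [0.002, -0.002, -1.0]]
wrist_force: [0.5, 0.1, 1.1]
width: -0.0002
grasp_force: 0.0
time_s: 4.35
tcp_pos: [0.5427, -0.0925, 0.1227]
tcp_rot: [[-0.483, 0.875, 0.002], [0.875, 0.483, -0.001], [-0.001, 0.001, -1.0]]
wrist_force: [-0.7, 0.5, -0.0]
width: 0.0
grasp_force: 0.0
[ 0.54266802 -0.09251991  0.12272965] [-0.67364767  0.47692861 -0.02615799]
[ 0.54261921 -0.09258436  0.12255283] 4.4
```

View pics/w3.png

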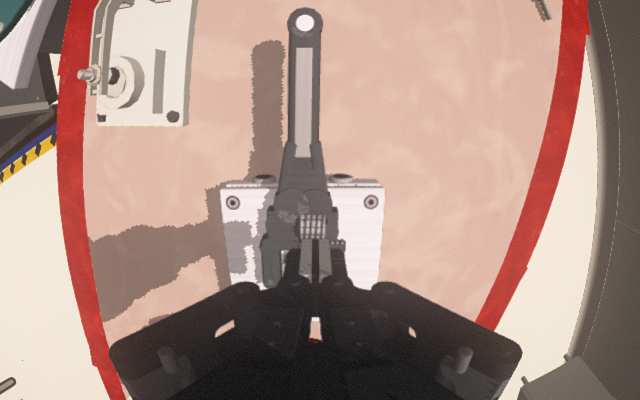

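The wrench now runs nearly up the image. The worm spans roughly (301–325, 214–239), with its centre near (313,226) just beyond the fingertips. The hole is at (305,22).

```bash
python3 - <<'E'
from h import *
P={n:at("wrist",uv,z) for n,uv,z in(("end",(305,22),.052),("bar",(304,150),.052),("bar2",(305,100),.052),("wtop",(313,214),.0585),("worm",(313,226),.0625),("wbot",(313,238),.0585),("wL",(301,226),.0625),("wR",(325,226),.0625))}
s=monitor.observe();R=np.array(s["tcp_rot"]);x=P["end"]-P["bar"];a=np.arctan2(x[1],x[0]);print("ang",np.degrees(a),"tool x",np.degrees(np.arctan2(R[1,0],R[0,0])))
for k,v in P.items():print(k,np.round(v,4),np.round((R.T@(v-s["tcp_pos"]))*1000,1))
c=cv2.imread("pics/w3.png")[185:285,250:390];cv2.imwrite("pics/w3c.png",cv2.resize(c,None,fx=5,fy=5,interpolation=cv2.INTER_CUBIC))
E
```

```text
ang 118.24737808052117 tool x 118.87140372752889
end [0.4731 0.022  0.052 ] [134.   -5.6  70.4]
bar [ 0.5155 -0.0569  0.052 ] [44.5 -6.6 70.5]
bar2 [ 0.4995 -0.0261  0.052 ] [79.1 -5.7 70.4]
wtop [ 0.5425 -0.0931  0.0585] [-0.3 -0.4 64.1]
worm [ 0.5462 -0.0998  0.0625] [-7.9 -0.5 60.1]
wbot [ 0.5516 -0.1097  0.0585] [-19.2  -0.5  64.1]
wL [ 0.5387 -0.1039  0.0625] [-7.9 -9.  60.1]
wR [ 0.5536 -0.0957  0.0625] [-8.   8.1 60.1]
```

View pics/w3c.png

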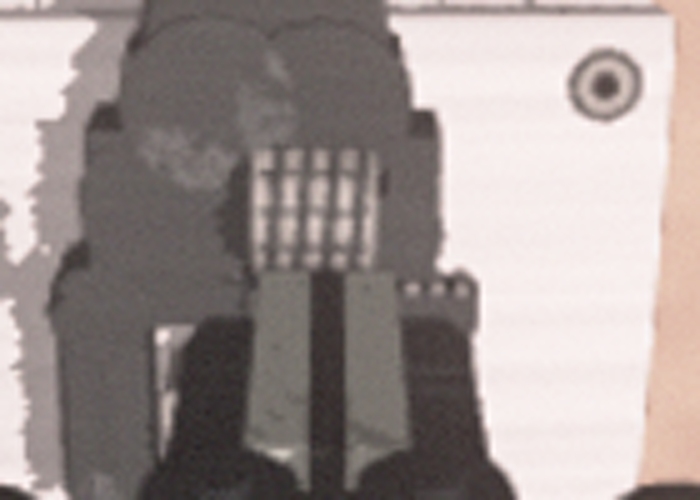

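```bash
python3 -m pendant '[{"x":0.15,"y":-0.26,"z":-3,"twist":0},{"x":0,"y":0,"z":-2.2,"twist":0},{"x":0,"y":0,"z":-0.3,"twist":0},{"x":0,"y":0,"z":0,"twist":0}]'
python3 -m pendant '[{"x":0,"y":0,"z":-0.3,"twist":0},{"x":0,"y":0,"z":0,"twist":0}]'
python3 -m pendant '[{"x":0,"y":0,"z":-0.2,"twist":0},{"x":0,"y":0,"z":0,"twist":0}]'
```

```text
time_s: 4.9
tcp_pos: [0.5441, -0.0953, 0.0672]
tcp_rot: [[-0.482, 0.876, 0.001], [0.876, 0.482, -0.0], [-0.001, 0.001, -1.0]]
wrist_force: [0.8, -0.1, 0.7]
width: -0.0001
grasp_force: 0.0
time_s: 5.15
tcp_pos: [0.5439, -0.0953, 0.0637]
tcp_rot: [[-0.481, 0.877, 0.001], [0.877, 0.481, -0.0], [-0.0, 0.0, -1.0]]
wrist_force: [-0.2, 0.5, 0.2]
width: 0.0002
grasp_force: 0.0
time_s: 5.4
tcp_pos: [0.544, -0.0954, 0.0615]
tcp_rot: [[-0.481, 0.877, 0.001], [0.877, 0.481, -0.0], [-0.0, 0.0, -1.0]]
wrist_force: [-0.6, 0.1, 3.4]
width: 0.0002
grasp_force: 2.0
```

Contact at about z = 0.062, as expected. Now press a little more and stroke, watching the force.

```bash
python3 -m pendant '[{"x":0,"y":0,"z":-0.15,"twist":0},{"x":0.2,"y":-0.36,"z":0,"twist":0},{"x":0.2,"y":-0.36,"z":0,"twist":0}]'
python3 -m pendant '[{"x":0.2,"y":-0.36,"z":0,"twist":0},{"x":0.2,"y":-0.36,"z":0,"twist":0},{"x":0,"y":0,"z":0,"twist":0}]'
```

```text
time_s: 5.78
tcp_pos: [0.5477, -0.1023, 0.06]
tcp_rot: [[-0.481, 0.877, 0.0], [0.877, 0.481, 0.0], [0.0, 0.0, -1.0]]
wrist_force: [-1.6, 1.7, 7.4]
width: -0.0
grasp_force: 3.9
time_s: 6.15
tcp_pos: [0.5518, -0.1099, 0.06]
tcp_rot: [[-0.481, 0.877, 0.0], [0.877, 0.481, -0.0], [-0.0, 0.0, -1.0]]
wrist_force: [-1.8, -0.6, 7.4]
width: -0.0
grasp_force: 3.9
```

```bash
python3 -m pendant '[{"x":0,"y":0,"z":1,"twist":0},{"x":-0.8,"y":1.44,"z":0,"twist":0},{"x":0,"y":0,"z":0,"twist":0},{"x":0,"y":0,"z":-1,"twist":0},{"x":0,"y":0,"z":0,"twist":0}]'
python3 -m pendant '[{"x":0.2,"y":-0.36,"z":0,"twist":0},{"x":0.2,"y":-0.36,"z":0,"twist":0},{"x":0.2,"y":-0.36,"z":0,"twist":0},{"x":0.2,"y":-0.36,"z":0,"twist":0},{"x":0,"y":0,"z":0,"twist":0}]'
python3 -m pendant '[{"x":0,"y":0,"z":1,"twist":0},{"x":-0.8,"y":1.44,"z":2,"twist":0},{"x":-1.0,"y":1.8,"z":2,"twist":0},{"x":0,"y":0,"z":0,"twist":0},{"x":0,"y":0,"z":0,"twist":0}]'
python3 - <<'E'
from h import *
s=monitor.observe();print(s["tcp_pos"])
im=vision.capture("wrist");cv2.imwrite("pics/w4.png",im[:,:,::-1])
c=im[175:295,240:400,::-1];cv2.imwrite("pics/w4c.png",cv2.resize(c,None,fx=5,fy=5,interpolation=cv2.INTER_CUBIC))
E
```

```text
time_s: 6.78
tcp_pos: [0.544, -0.0951, 0.0592]
tcp_rot: [[-0.481, 0.877, 0.0], [0.877, 0.481, 0.001], [0.0, 0.001, -1.0]]
wrist_force: [0.3, 2.4, 7.9]
width: 0.0
grasp_force: 4.2
time_s: 7.4
tcp_pos: [0.5525, -0.1098, 0.0597]
tcp_rot: [[-0.481, 0.877, 0.001], [0.877, 0.481, 0.001], [-0.0, 0.001, -1.0]]
wrist_force: [2.4, 2.4, 7.3]
width: -0.0002
grasp_force: 3.6
time_s: 8.02
tcp_pos: [0.5338, -0.0777, 0.1093]
tcp_rot: [[-0.481, 0.877, -0.0], [0.877, 0.481, -0.0], [0.0, -0.0, -1.0]]
wrist_force: [-0.2, -1.1, -0.9]
width: -0.0
grasp_force: 0.0
[ 0.53380327 -0.07765289  0.10929209]
```

View pics/w4c.png

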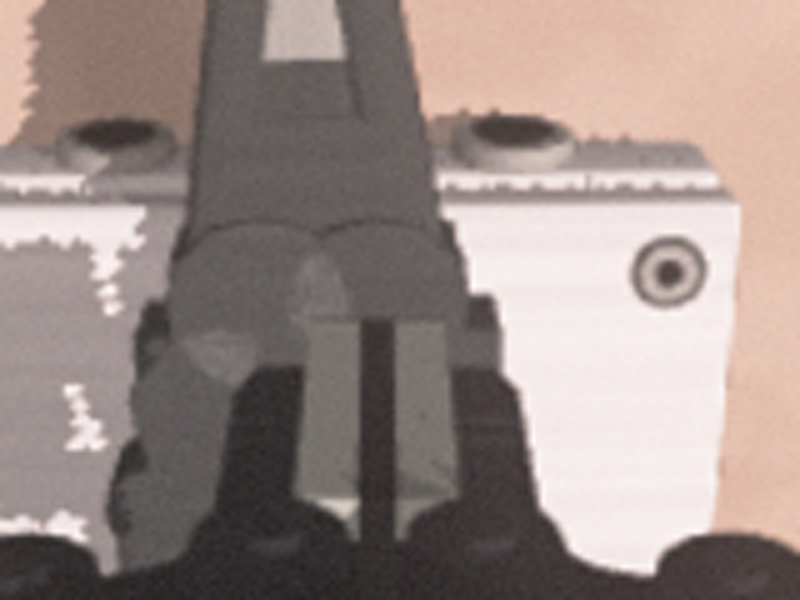

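The fingers hide the worm and nut from here. Over-stroking does no harm, because the worm slips once snug. I'll make four more strokes and then look from the nut side.

```bash
python3 -m pendant '[{"x":1.0,"y":-1.8,"z":-2,"twist":0},{"x":0,"y":0,"z":-2,"twist":0},{"x":0,"y":0,"z":-1,"twist":0},{"x":0,"y":0,"z":0,"twist":0},{"x":0.2,"y":-0.36,"z":0,"twist":0}]'
python3 -m pendant '[{"x":0.2,"y":-0.36,"z":0,"twist":0},{"x":0.2,"y":-0.36,"z":0,"twist":0},{"x":0.2,"y":-0.36,"z":0,"twist":0}]'
python3 -m pendant '[{"x":0,"y":0,"z":1,"twist":0},{"x":-0.8,"y":1.44,"z":0,"twist":0},{"x":0,"y":0,"z":0,"twist":0},{"x":0,"y":0,"z":-1,"twist":0},{"x":0,"y":0,"z":0,"twist":0}]'
python3 -m pendant '[{"x":0.2,"y":-0.36,"z":0,"twist":0},{"x":0.2,"y":-0.36,"z":0,"twist":0},{"x":0.2,"y":-0.36,"z":0,"twist":0},{"x":0.2,"y":-0.36,"z":0,"twist":0}]'
python3 -m pendant '[{"x":0,"y":0,"z":1,"twist":0},{"x":-0.8,"y":1.44,"z":0,"twist":0},{"x":0,"y":0,"z":0,"twist":0},{"x":0,"y":0,"z":-1,"twist":0},{"x":0,"y":0,"z":0,"twist":0}]'
python3 -m pendant '[{"x":0.2,"y":-0.36,"z":0,"twist":0},{"x":0.2,"y":-0.36,"z":0,"twist":0},{"x":0.2,"y":-0.36,"z":0,"twist":0},{"x":0.2,"y":-0.36,"z":0,"twist":0}]'
```

```text
time_s: 8.7
tcp_pos: [0.545, -0.0985, 0.0597]
tcp_rot: [[-0.481, 0.877, -0.001], [0.877, 0.481, 0.001], [0.001, -0.001, -1.0]]
wrist_force: [-5.9, 4.0, 11.9]
width: 0.0001
grasp_force: 5.4
time_s: 9.07
tcp_pos: [0.5512, -0.1088, 0.0599]
tcp_rot: [[-0.481, 0.876, -0.001], [0.876, 0.481, 0.002], [0.002, 0.0, -1.0]]
wrist_force: [-4.4, 7.7, 9.1]
width: -0.0001
grasp_force: 4.8
time_s: 9.7
tcp_pos: [0.5438, -0.0949, 0.0591]
tcp_rot: [[-0.481, 0.877, -0.0], [0.877, 0.481, 0.001], [0.001, 0.0, -1.0]]
wrist_force: [-0.9, 5.3, 5.1]
width: -0.0004
grasp_force: 2.9
time_s: 10.2
tcp_pos: [0.5511, -0.1083, 0.0596]
tcp_rot: [[-0.482, 0.876, -0.001], [0.876, 0.482, 0.003], [0.003, 0.001, -1.0]]
wrist_force: [-6.1, 10.4, 16.0]
width: -0.0001
grasp_force: 8.0
time_s: 10.82
tcp_pos: [0.5438, -0.0949, 0.0591]
tcp_rot: [[-0.481, 0.877, -0.0], [0.877, 0.481, 0.001], [0.001, 0.0, -1.0]]
wrist_force: [-0.5, 3.5, 5.4]
width: -0.0001
grasp_force: 3.0
time_s: 11.32
tcp_pos: [0.5511, -0.1084, 0.0596]
tcp_rot: [[-0.482, 0.876, -0.001], [0.876, 0.482, 0.003], [0.003, 0.001, -1.0]]
wrist_force: [-5.5, 11.6, 16.2]
width: -0.0002
grasp_force: 8.0
```

The drag force rose from about 2 N to 13 N and repeats, so the worm has stopped rolling and the jaw looks snug. I'll lift and look from the nut side.

```bash
python3 -m pendant '[{"x":0,"y":0,"z":2,"twist":0},{"x":1.2,"y":-2.2,"z":4,"twist":0},{"x":1.5,"y":-2.8,"z":2,"twist":0},{"x":0,"y":0,"z":0,"twist":0},{"x":0,"y":0,"z":0,"twist":0}]'
python3 - <<'E'
from h import *
s=monitor.observe();print(s["tcp_pos"])
im=vision.capture("wrist");cv2.imwrite("pics/w5.png",im[:,:,::-1])
c=im[60:260,190:450,::-1];cv2.imwrite("pics/w5c.png",cv2.resize(c,None,fx=3,fy=3,interpolation=cv2.INTER_CUBIC))
E
```

```text
time_s: 11.95
tcp_pos: [0.5781, -0.1593, 0.1385]
tcp_rot: [[-0.481, 0.877, -0.002], [0.877, 0.481, 0.001], [0.002, -0.001, -1.0]]
wrist_force: [0.1, 0.5, -0.0]
width: 0.0002
grasp_force: 0.0
[ 0.57806361 -0.15929336  0.13852062]
```

View pics/w5c.png

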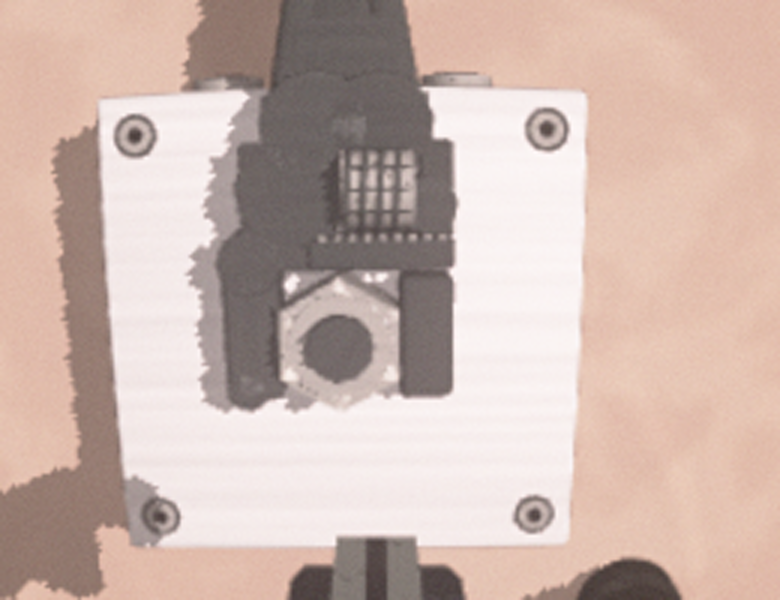

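The picture shows both jaw faces, at crop columns 281 and 399, sitting on the nut's flats. The nut has not turned and its stud is at crop (337,347), so the jaw is snug. Next I'll plan the handle push.

```bash
python3 - <<'E'
from h import *
nut=at("wrist",(302.5,175.7),.06);print("nut",nut)
im=cv2.imread("pics/w5.png")
r=nets.trace("wrist","wrench")
m=r[0]["pixels"];ys,xs=np.nonzero(m);print(r[0]["p"],ys.min(),ys.max())
L=[];Q=[]
for row in range(ys.min(),ys.max(),4):
    c=xs[ys==row]
    if len(c)==0:continue
    a,b=at("wrist",(c.min(),row),.05)[:2],at("wrist",(c.max(),row),.05)[:2]
    d=np.linalg.norm((a+b)/2-nut[:2]);
    print(row,c.min(),c.max(),round(np.linalg.norm(a-b)*1000,1),np.round((a+b)/2,4),round(d,4))
    if .085<d<.19:L.append((a+b)/2)
L=np.array(L)
if len(L)>1:
    vx,vy,x0,y0=cv2.fitLine(L.astype(np.float32),cv2.DIST_L2,0,.001,.001).ravel();s=np.sign(vy);ex=np.array([vx,vy])*s
    print("angle",np.degrees(np.arctan2(ex[1],ex[0])));ey=np.array([-ex[1],ex[0]])
    print("bar axis offset from nut along ey",(np.array([x0,y0])-nut[:2])@ey)
E
```

```text
nut [ 0.55896506 -0.14164132  0.06      ]
0.8 0 197
0 288 317 21.5 [ 0.495 -0.025] 0.1331
4 288 317 21.4 [ 0.4966 -0.0279] 0.1297
8 288 317 21.4 [ 0.4982 -0.0308] 0.1264
12 288 317 21.4 [ 0.4998 -0.0336] 0.1231
16 288 318 22.1 [ 0.5017 -0.0363] 0.1199
20 289 318 21.3 [ 0.5036 -0.039 ] 0.1167
24 289 319 22.0 [ 0.5055 -0.0416] 0.1134
28 289 319 22.0 [ 0.507  -0.0444] 0.1103
32 289 318 21.3 [ 0.5082 -0.0473] 0.1071
36 288 318 22.0 [ 0.5094 -0.0503] 0.104
40 287 319 23.4 [ 0.5109 -0.053 ] 0.1008
44 285 320 25.6 [ 0.5121 -0.0559] 0.0978
48 286 320 24.9 [ 0.5139 -0.0584] 0.0946
52 285 321 26.4 [ 0.5153 -0.0611] 0.0916
56 285 323 27.8 [ 0.5175 -0.0635] 0.0885
60 284 324 29.3 [ 0.5189 -0.0661] 0.0855
64 283 325 30.8 [ 0.5204 -0.0688] 0.0824
68 283 325 30.8 [ 0.5218 -0.0715] 0.0794
72 282 326 32.2 [ 0.5233 -0.0741] 0.0764
76 282 326 32.3 [ 0.5247 -0.0768] 0.0734
80 282 327 33.0 [ 0.5265 -0.0792] 0.0704
84 280 329 36.0 [ 0.5279 -0.0818] 0.0674
88 280 330 36.7 [ 0.5297 -0.0843] 0.0644
92 278 332 39.7 [ 0.5311 -0.0869] 0.0614
96 276 334 42.7 [ 0.5325 -0.0895] 0.0585
100 276 334 42.8 [ 0.5339 -0.
[... 391 characters left out ...]
140 264 340 57.2 [ 0.5462 -0.1196] 0.0254
144 261 341 60.4 [ 0.5469 -0.1227] 0.0225
148 261 340 59.8 [ 0.548  -0.1256] 0.0194
152 262 340 59.2 [ 0.5498 -0.1281] 0.0163
156 263 341 59.4 [ 0.552  -0.1305] 0.0132
160 263 341 59.5 [ 0.5534 -0.1332] 0.0101
164 264 341 58.9 [ 0.5553 -0.1357] 0.007
168 264 341 59.1 [ 0.5567 -0.1385] 0.0038
172 264 341 59.3 [ 0.5582 -0.1413] 0.0008
176 265 341 58.7 [ 0.5601 -0.1439] 0.0025
180 265 341 58.9 [ 0.5616 -0.1467] 0.0057
184 264 341 59.9 [ 0.5627 -0.1497] 0.0089
188 265 341 59.3 [ 0.5646 -0.1524] 0.0121
192 266 328 48.6 [ 0.562  -0.1575] 0.0161
196 269 276 5.6 [ 0.5467 -0.1696] 0.0306
angle 119.664665
bar axis offset from nut along ey -0.002319463844645427
```

```bash
python3 - <<'E'
from h import *
n=np.array([.559,-.1415]);s=monitor.observe();p=s["tcp_pos"];print(p)
P=lambda f:n+.136*np.array([np.cos(np.radians(f)),np.sin(np.radians(f))])
print("to start",P(130)*100-p[:2]*100,P(130))
f=130
for st in [4]+[5]*9: print(f,"->",f-st,np.round((P(f-st)-P(f))*100,2));f-=st
E
```

```text
[ 0.57791713 -0.15885726  0.13870134]
to start [-10.63362495  12.15393074] [ 0.47158089 -0.03731796]
130 -> 126 [0.75 0.58]
126 -> 121 [0.99 0.65]
121 -> 116 [1.04 0.57]
116 -> 111 [1.09 0.47]
111 -> 106 [1.13 0.38]
106 -> 101 [1.15 0.28]
101 -> 96 [1.17 0.18]
96 -> 91 [1.18 0.07]
91 -> 86 [ 1.19 -0.03]
86 -> 81 [ 1.18 -0.13]
```

```bash
python3 -m pendant '[{"x":-2.5,"y":2.9,"z":0,"twist":0},{"x":-2.7,"y":3.1,"z":0,"twist":0},{"x":-2.7,"y":3.1,"z":0,"twist":0},{"x":-2.7,"y":3.1,"z":0,"twist":0},{"x":0,"y":0,"z":0,"twist":0}]'
```

```text
time_s: 12.68
tcp_pos: [0.4703, -0.0354, 0.1395]
tcp_rot: [[-0.483, 0.875, -0.001], [0.875, 0.483, 0.001], [0.001, -0.001, -1.0]]
wrist_force: [0.2, 0.1, -0.6]
width: -0.0001
grasp_force: 0.0
```

```bash
python3 -m pendant '[{"x":0,"y":0,"z":-4,"twist":0},{"x":0,"y":0,"z":-3,"twist":0},{"x":0,"y":0,"z":-1.6,"twist":0},{"x":0,"y":0,"z":-1.5,"twist":0},{"x":0,"y":0,"z":0,"twist":0}]'
python3 -m pendant '[{"x":0.37,"y":0.29,"z":0,"twist":0},{"x":0.38,"y":0.29,"z":0,"twist":0},{"x":0,"y":0,"z":0,"twist":0}]'
```

```text
time_s: 13.3
tcp_pos: [0.4721, -0.0375, 0.0378]
tcp_rot: [[-0.481, 0.877, -0.002], [0.877, 0.481, 0.0], [0.001, -0.002, -1.0]]
wrist_force: [0.6, -1.4, 0.2]
width: -0.0
grasp_force: 0.0
time_s: 13.68
tcp_pos: [0.4809, -0.0317, 0.0391]
tcp_rot: [[-0.481, 0.876, 0.001], [0.876, 0.481, -0.0], [-0.0, 0.001, -1.0]]
wrist_force: [-0.4, -1.1, 0.3]
width: 0.0001
grasp_force: 0.1
```

About at contact. Now swing along the arc for the first 25 degrees, then check.

```bash
python3 -m pendant '[{"x":0.99,"y":0.65,"z":0,"twist":-5},{"x":1.04,"y":0.57,"z":0,"twist":-5},{"x":1.09,"y":0.47,"z":0,"twist":-5},{"x":1.13,"y":0.38,"z":0,"twist":-5},{"x":1.15,"y":0.28,"z":0,"twist":-5}]'
python3 -m pendant '[{"x":1.17,"y":0.18,"z":0,"twist":-5},{"x":1.18,"y":0.07,"z":0,"twist":-5},{"x":0,"y":0,"z":0,"twist":0}]'
python3 - <<'E'
from h import *
s=monitor.observe();print(s["tcp_pos"],s["time_s"],s["wrist_force"])
im=vision.capture("wrist");cv2.imwrite("pics/w6.png",im[:,:,::-1])
for c in("scene","side"):
    cv2.imwrite(f"pics/{c}6.png",vision.capture(c)[:,:,::-1])
E
```

```text
time_s: 14.3
tcp_pos: [0.5345, -0.0083, 0.039]
tcp_rot: [[-0.063, 0.998, 0.0], [0.998, 0.063, -0.0], [-0.0, 0.0, -1.0]]
wrist_force: [-2.6, -1.5, 0.3]
width: -0.0001
grasp_force: 1.3
time_s: 14.68
tcp_pos: [0.5584, -0.0058, 0.0389]
tcp_rot: [[0.108, 0.994, 0.001], [0.994, -0.108, 0.0], [0.0, 0.001, -1.0]]
wrist_force: [-0.6, -0.2, 0.8]
width: 0.0
grasp_force: 0.0
[ 0.55840619 -0.00576688  0.03891961] 14.675 [-0.62434558 -0.18975539  0.78827495]
```

View pics/w6.png

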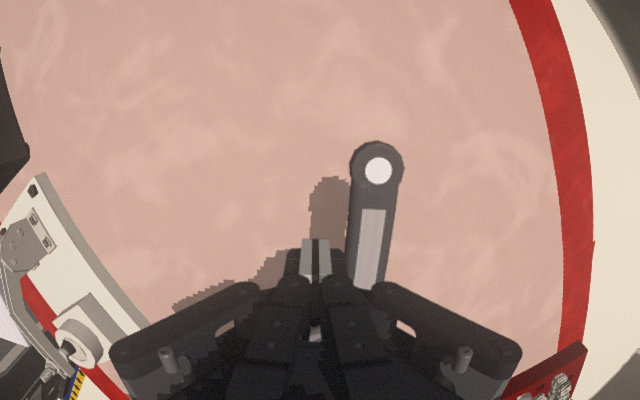

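The handle end is at (378,170) and the bar sits a few mm ahead of the fingertip. I'll compute its angle.

```bash
python3 - <<'E'
from h import *
n=np.array([.559,-.1415])
A=at("wrist",(378,170),.052)[:2];B=at("wrist",(369,250),.052)[:2]
print(A,B,"bar ang",np.degrees(np.arctan2(*(A-B)[::-1])),"r",np.linalg.norm(A-n),"ang from nut",np.degrees(np.arctan2(*(A-n)[::-1])))
p=monitor.observe()["tcp_pos"];a=(A-B)/np.linalg.norm(A-B);print("perp dist tcp-axis",a[0]*(p[1]-A[1])-a[1]*(p[0]-A[0]))
E
```

```text
[0.5900196  0.04013765] [0.584104   0.00205019] bar ang 81.17158617118936 r 0.18426733314503133 ang from nut 80.30867258765073
perp dist tcp-axis 0.025091472085173053
```

```bash
python3 -m pendant '[{"x":0.59,"y":0,"z":0,"twist":-2.5},{"x":0.59,"y":-0.03,"z":0,"twist":-2.5},{"x":0.59,"y":-0.06,"z":0,"twist":-2.5},{"x":0.5,"y":-0.07,"z":0,"twist":-2},{"x":0,"y":0,"z":0,"twist":0}]'
python3 -m pendant '[{"x":-1.5,"y":0.3,"z":0,"twist":0},{"x":-1,"y":0.2,"z":0,"twist":0},{"x":0,"y":0,"z":5,"twist":0},{"x":0,"y":0,"z":5,"twist":0},{"x":0,"y":-2.5,"z":3,"twist":0}]'
python3 -m pendant '[{"x":0,"y":-5,"z":0,"twist":0},{"x":0,"y":-5,"z":0,"twist":0},{"x":0,"y":-5,"z":0,"twist":0},{"x":0,"y":0,"z":0,"twist":0},{"x":0,"y":0,"z":0,"twist":0}]'
python3 - <<'E'
from h import *
s=monitor.observe();print(s["tcp_pos"],s["time_s"],s["wrist_force"])
im=vision.capture("wrist");cv2.imwrite("pics/w7.png",im[:,:,::-1])
E
```

```text
time_s: 15.45
tcp_pos: [0.5805, -0.0075, 0.0388]
tcp_rot: [[0.271, 0.963, 0.0], [0.963, -0.271, 0.0], [0.0, 0.0, -1.0]]
wrist_force: [-0.7, 0.7, 0.5]
width: -0.0003
grasp_force: 0.4
time_s: 16.08
tcp_pos: [0.5558, -0.0269, 0.1714]
tcp_rot: [[0.269, 0.963, 0.003], [0.963, -0.269, -0.0], [0.0, 0.003, -1.0]]
wrist_force: [1.0, -0.7, -0.2]
width: -0.0002
grasp_force: 0.0
time_s: 16.7
tcp_pos: [0.5552, -0.1772, 0.1688]
tcp_rot: [[0.271, 0.962, -0.0], [0.962, -0.271, 0.0], [0.0, -0.0, -1.0]]
wrist_force: [0.3, 0.1, 0.0]
width: 0.0002
grasp_force: 0.0
[ 0.5552408  -0.17720188  0.16877885] 16.7 [0.29873869 0.06597804 0.03108753]
```

View pics/w7.png

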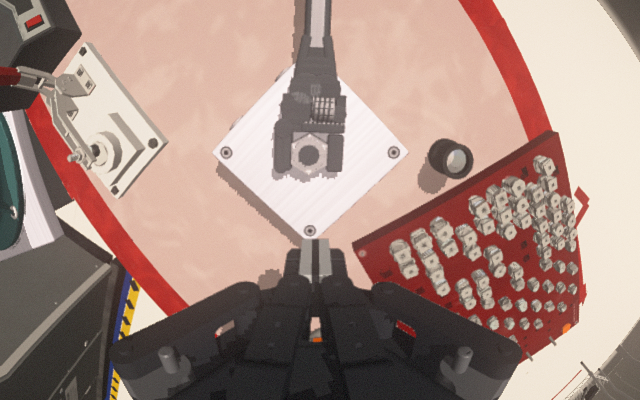

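The wrench sits round the nut with both jaws on it, stud at (309,155). It lies diagonally across the block it used to be square with. One numeric check before handing in.

```bash
python3 - <<'E'
from h import *
n=at("wrist",(309,155),.06)[:2];A=at("wrist",(318,8),.052)[:2];J=(at("wrist",(291,150),.054)[:2],at("wrist",(328,150),.054)[:2])
print(n,A,np.linalg.norm(A-n),"bar from nut",np.degrees(np.arctan2(*(A-n)[::-1])),"jaw gap",np.linalg.norm(J[0]-J[1]))
a=at("wrist",(226,152),.04)[:2];b=at("wrist",(310,230),.04)[:2];print("block edge ang",np.degrees(np.arctan2(*(a-b)[::-1])))
E
```

```text
[ 0.55982824 -0.14179429] [ 0.60083008 -0.02375627] 0.12495649949201654 bar from nut 70.84475262331375 jaw gap 0.031034223211299488
block edge ang 119.35376689295671
```

The bar has gone from about 118° to 71°, a turn of about 47°, which is inside the 34–56° window. Handing in.

```bash
python3 -c "
from plant import workorder;print(workorder.finish_job())"
```

```text
the job is handed in; nothing more can be done
None
```

I rolled the worm until the jaw was snug, then swung the handle to turn the nut about 47° clockwise by camera measurement. I handed the job in at about 17 s with the wrench round the nut and the bottle and jar untouched. The hand-in gave no verdict.

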